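Wedge the rocking slide warmer

TASK

The slide warmer rocks because the foot under its near right corner has seized too short: press that corner down to feel how far it rocks, then slide the wooden wedge along the table, thin end first, under that foot until it is just snug and the plate stands level. Only push the wedge, never grip it or pick it up, and leave the warmer in its place with the slides and dish on it, and everything else, where they are. Finish with your closed fingertips holding a firm downward press on that same corner, to show that it no longer gives.

Things in the scene. Friction and masses are not known exactly. Their poses are not given: they have to be found in the camera images.
- warmer: slide warmer: low grey box with a dark metal top plate, 170 (x) x 220 (y) x 50 mm, 1.7 kg, loose. Origin: centre of its underside at table height; z up, x away from its control strip (dial, switch), which faces the robot, y to its left. Four domed rubber feet 18 mm across at x = +-67, y = +-92 mm; the housing begins 18 mm above the table. Level at rest on the three good feet
- warmer_corner (a point): point on top of the plate, 50 mm above the table while level, over the centre of the seized foot (near right corner), 18 mm in from both edges. Pressed here with 2 to 5 N the plate tips onto that foot; released, it swings back level. A firm test press is 6 to 15 N
- short_foot (a point): where the sole of the seized near right foot would be if right (x = -67, y = -92 mm, z = 0 of the warmer). It is screwed in 3 to 8 mm too far, so the dome hangs that much above the table: as much as the corner drops when pressed down
- wedge: plain wooden wedge flat on the table, right of the warmer, 95 (x) x 40 (y) mm, 40 g. Thin end 1.5 mm thick at x = +47.5 mm, pointing roughly at the short foot; thickens evenly to 14 mm at the heel. Origin: centre of its underside; z up. Slides with under 1 N until the foot bears on it; then 3 to 8 N at the heel jams it snug, more jacks the corner up and shoves the warmer round; it does not slip back
- wedge_heel (a point): middle of the wedge's flat upright heel face (40 wide, 14 mm high), 7 mm above the table; the face to push
- slides: stack of glass slides, 77 x 28 x 10 mm, lying loose on the warmer's far left half; origin: centre of its underside; stays there
- petri: petri dish, 64 mm across, 14 mm high, lying loose on the warmer's far right part; origin: centre of its underside; stays there
- carton: small green carton, 78 x 28 x 20 mm, on the table to the left of the work; bystander
- vial_stain: small brown vial with a white cap, 25 mm across, 59 mm high, behind and to the right; bystander
- dropper_1: brown dropper bottle, 31 mm across, 86 mm high, behind and to the right; bystander
- beaker_1: clear beaker, 57 mm across, 66 mm high, to the left; bystander
- flask_a: white square bottle, 50 x 43 x 87 mm, behind the work; bystander
- petri_side: petri dish with reddish content, 64 mm across, 14 mm high, to the far right; bystander
- tissue: flat packet of lens tissue, 70 x 110 x 18 mm, near right; bystander
Mind the look-alikes: they are no part of the job. Of the things like the wedge, leave any that is black; of the rest the smaller one is meant.

How it is judged (in metres and radians):
On the way, in this order (a step that is already met when the one before it is completed fails the run):
1. the near right corner is pressed and the plate rocks down onto its short foot (horizontal distance between the grasp point and warmer_corner below 0.04 m and contact force between the fingers and warmer above 1 N and angle between warmer's own z axis and vertical above 0.02 rad), for 0.1 s.
2. the wedge lies under the short foot, thin end first (x of warmer_corner in the frame of wedge between -0.02 and 0.042 m and y of warmer_corner in the frame of wedge between -0.018 and 0.018 m), for 0.1 s.
At the end, for the whole second after the job is handed in: Fingertips press within 40 mm of the corner point with over 4 N, the wedge bears over 3 N; under that press the plate is level within 0.012 rad (1.3 mm at the foot); the foot is on the wedge, within 18 mm of its middle line, 5 mm or more in from the thin end; all at rest (all of step 2 and horizontal distance between the grasp point and warmer_corner below 0.04 m and contact force between the fingers and warmer above 4 N and contact force between wedge and warmer above 3 N and angle between warmer's own z axis and vertical below 0.012 rad and linear speed of each of warmer, wedge below 0.02 m/s and height (world z) of wedge below 0.004 m); the arm keeps its last pose, push and grip.
It fails at once if the wedge is gripped, or rammed with more than 18 N (contact force between the fingers and wedge above 18 N).
It fails at once if the wedge is lifted off the table or tipped over (height (world z) of wedge above 0.01 m or angle between wedge's own z axis and vertical above 0.25 rad).
It fails at once if the warmer is lifted, or shoved more than 20 mm (distance of any of warmer, warmer_corner from where it was at the start of the episode above 0.02 m or height (world z) of warmer above 0.01 m or angle between warmer's own z axis and vertical above 0.15 rad).
It fails at once if the slides or the dish on the plate shift more than 30 mm (distance of any of slides, petri from where it was at the start of the episode above 0.03 m).
It fails at once if a bystander is moved more than 30 mm (distance of any of carton, vial_stain, dropper_1, beaker_1, flask_a, petri_side, tissue from where it was at the start of the episode above 0.03 m).
It also fails if it takes over 58 s, if anything falls off the work surface, if the arm or the gripper's body presses on something with over 40 N, if the wrist force passes 120 N, or if a joint passes its speed limit or range.

ROBOT

A 6-joint arm with a two-finger parallel gripper is mounted at the origin on a cart in front of the work surface, level with it; the furniture and walls round the work are solid. World frame = base frame: x ahead of the robot, y to its left, z up, the work surface at z = 0. Lengths are in mm, angles in rad, forces in N, time in s.
With the tool pointing down it reaches from about 300 to 950 mm from the base axis. Payload 3.1 kg.
Tool frame: the origin (TCP) lies between the finger pads; the fingertips stand 17 mm ahead of it and the grasp point (between the pads) lies 2 mm behind it (ctrl.tip_reach is the distance from the TCP to the fingertips, in mm); y points along the fingers, x is the direction in which the jaws open and shut, and the axes are right-handed (so a half turn about y gives the same grasp; the last joint's range is limited). The gripper opens to 85 mm and grips with 20 to 120 N. Pads are 22 mm wide; open, the fingers measure 114 mm over their backs; the gripper's body (76 mm by 85 mm) begins 54 mm behind the grasp point. The pads swing forward as they close: fully open they stand 13 mm farther back than shut.
Start: joints at [-1.228, 0.308, 1.634, -0, 1.2, -0.07], TCP at [250.71, -572.518, 212.472] pointing down, gripper open.
Joint ranges: [-3.06, 3.06], [-0.79, 1.96], [0.05, 2.63], [-1.19, 4.34], [0.05, 2.64], [-2.94, 2.94]. Speed limits (rad/s): [2.79, 2.79, 3.14, 3.14, 3.14, 3.14].

INTERFACE

Orientations are given as a rotation vector (axis times angle).
In Python, from workcell import ctrl, viewer, close_job, regions_of, pinpoint gives the robot as it stands. The module is installed in compiled form; this text tells all that it offers.
- The arm moves only by the tool step_arm, never from a script. Its argument "moves" is a list of rows, each an object with "offset": the shift along the tool's x, y, z in mm, a list of three; "twist": the turn about the tool's y in degrees; "gripper": the opening in per cent of the stroke, from 0 (shut) to 100 (fully open). A call has 1 to 12 rows; each row is the pose to reach, as a shift and turn from the pose commanded when the call began, along the tool's axes at that moment; what a row does not reach only later rows make up. A row lasts 1/8 s, in which the tool goes at most 62.5 mm and 10.7 degrees, less where a joint would pass 70% of its speed; a pose out of reach is approached as far as the arm can. A call with a gripper value outside its range is refused whole. The fingers move at their own pace and stop on an object; "grip_force" is the grip in N (left out, the last holds). Time passes only in rows, so rows that repeat a pose let the fingers close. It gives the time, the measured TCP pose, the force and the opening at its end, in the units of the state.
- ctrl.get_state(): the state, without advancing time (a new reading comes with each control period).
- viewer.capture(name): name is "scene" or "side" or "wrist"; returns a dict with "image" (384x512x3 uint8, blue, green, red), "fx", "fy", "cx", "cy" (pixels), "distortion" ([k1, k2, p1, p2, k3] as OpenCV has them; the pictures are not rectified), "R" (3x3) and "t" (3): a world point X has camera coordinates R X + t. Camera axes: x right, y down, z forward; pixel columns grow to the right and rows downward; lengths in mm; the calibration is good to about 2 mm. A picture is of the moment at which its call begins. There is no depth.
- close_job(): hands the job in, once; it reports no verdict.
Trained networks look in a picture, given as the dict that the camera call returned (one of the last four; its "shot" number tells which), for a name from the list of things; names that differ only in an ending like _2 or _b are one class to them, and where a whole thing is asked for, a point or a joint stands for the part that bears it (a point fixed in the world has none). Each returns a list of dicts, best first, with "score" (0 to 1); they miss things now and then, are a little off and sometimes report something else, mostly with a low value. They report only what shows in the picture. A call takes as long as a camera call. They do not tell look-alikes from the thing itself.
- regions_of(name, picture): "region" (384x512 bool, what is visible of it).
- pinpoint(name, picture): "location" ([x, y, z] in mm, in the coordinates of the camera as it stood for that picture, good to about 4 mm: a listed point, or the origin of a listed thing).
The state is a dict: "clock": time; "q": joint angles; "qvel": joint speeds; "tau": joint torques, N m; "ee_pos": TCP position; "ee_rot": TCP orientation; "wrist_force": force on the tool from outside, world axes, zero at the start; "moment": the same for the moment, N m; "grip_width": finger opening in mm.
Only numpy, scipy, OpenCV 4.12 (cv2) and the standard library are available. Lean on these libraries where they do the work, as an engineer would, in place of code of your own. Each camera call takes 0.05 s, during which the arm holds its last target. There are 200 camera calls.

## Working session

There is one attempt and no reset: what is moved stays moved. The work goes in short steps, Python scripts to look and compute and a tool call to move; the robot and the scene stay as the last step left them, time stands still between calls to the robot, and variables do not carry over. Pictures are saved under pics/ and viewed, about 8 in all and at most 12, crops included, and the job is handed in when it is done.

Besides the shell and the picture viewer there is one more tool, called after ">>>" as name([rows], argument=value, ...), one row to a line, values as JSON. step_arm: Moves the arm, as the interface text tells. Its arguments: {"type":"object","properties":{"moves":{"type":"array"},"grip_force":{"type":"number"}},"required":["moves"]}

```bash
mkdir -p pics; cat > h.py <<'E'
from workcell import ctrl, viewer, close_job, regions_of, pinpoint
import numpy as np, cv2
from scipy.spatial.transform import Rotation as Ro
def w(c,p): return np.array(c["R"]).T@(np.array(p)-np.array(c["t"]))
def K(c): return np.array([[c["fx"],0,c["cx"]],[0,c["fy"],c["cy"]],[0,0,1.]])
def px(c,X):
    return cv2.projectPoints(np.array(X,float).reshape(-1,3),cv2.Rodrigues(np.array(c["R"]))[0],np.array(c["t"],float),K(c),np.array(c["distortion"]))[0].reshape(-1,2)
def ray(c,uv,z):
    u=cv2.undistortPoints(np.array(uv,float).reshape(-1,1,2),K(c),np.array(c["distortion"])).reshape(-1,2)
    R=np.array(c["R"]);o=-R.T@np.array(c["t"]);d=np.c_[u,np.ones(len(u))]@R
    return o+d*((z-o[2])/d[:,2])[:,None]
def find(n,c,k=4):
    for r in pinpoint(n,c)[:k]: print(n,round(r["score"],2),w(c,r["location"]).round(1),px(c,w(c,r["location"])).round())
E
python3 - <<'E'
from h import *
s=ctrl.get_state();print({k:np.round(v,3) for k,v in s.items()})
ims=[]
for n in("scene","side"):
    c=viewer.capture(n);print(n,np.round(-np.array(c["R"]).T@c["t"]))
    for m in("warmer","warmer_corner","short_foot","wedge","wedge_heel","slides","petri","tissue","vial_stain","petri_side"): find(m,c,3)
    cv2.imwrite(f"pics/{n}0.png",c["image"])
E
```

```text
{'clock': np.float64(0.0), 'q': array([-1.228,  0.309,  1.635, -0.   ,  1.2  , -0.07 ]), 'qvel': array([-0.   ,  0.   ,  0.001,  0.   , -0.   ,  0.002]), 'tau': array([ 0.0000e+00, -4.1525e+01, -2.7667e+01, -0.0000e+00,  1.0000e-02,
       -0.0000e+00]), 'ee_pos': array([ 250.405, -571.685,  211.235]), 'ee_rot': array([-1.375,  0.901, -0.898]), 'wrist_force': array([-0.956,  0.712,  0.403]), 'moment': array([-0.011, -0.052,  0.015]), 'grip_width': np.float64(85.402)}
scene [-189.  774.  856.]
warmer 0.79 [599.3  22.7   3.2] [[244. 202.]]
warmer_corner 0.82 [529.2 -72.2  47.8] [[276. 188.]]
warmer_corner 0.24 [408.2 318.7  -2.9] [[219. 276.]]
short_foot 0.93 [524.2 -73.5   1.3] [[277. 199.]]
wedge 0.83 [402.7 -75.   -1.1] [[304. 214.]]
wedge 0.48 [ 518.7 -211.7   -3.9] [[302. 185.]]
wedge 0.45 [ 401.6 -224.2   -2.7] [[328. 195.]]
wedge_heel 0.78 [ 446.6 -217.     5.9] [[318. 190.]]
wedge_heel 0.7 [434.6 -20.8   8.8] [[287. 215.]]
wedge_heel 0.63 [ 504.5 -257.5    5.2] [[312. 179.]]
slides 0.64 [6.013e+02 2.280e+01 4.000e-01] [[244. 202.]]
slides 0.54 [408.2 317.6  -4.4] [[219. 277.]]

[... 373 characters left out ...]
-2. ] [[321. 154.]]
side [-194.  830.  928.]
warmer 0.62 [ 5.972e+02  1.970e+01 -2.000e-01] [[234. 207.]]
warmer_corner 0.84 [533.4 -68.4  48.3] [[268. 189.]]
wedge 0.74 [405.1 -72.9  -3.8] [[302. 218.]]
wedge 0.74 [ 400.2 -226.7    2. ] [[332. 193.]]
wedge 0.62 [ 520.1 -212.6   -0. ] [[299. 181.]]
wedge_heel 0.71 [ 441.5 -219.2    5.4] [[320. 188.]]
wedge_heel 0.69 [ 504.1 -257.8    2.5] [[311. 176.]]
wedge_heel 0.68 [432.4 -20.6   7.9] [[285. 220.]]
slides 0.69 [623.2  71.9  46.9] [[215. 200.]]
petri 0.77 [642.3 -17.4  51.2] [[230. 182.]]
tissue 0.6 [ 441.6 -424.2   -1.9] [[353. 162.]]
vial_stain 0.42 [ 746.5 -226.4   -3.1] [[249. 156.]]
petri_side 0.43 [ 601.1 -448.1   -1.6] [[319. 144.]]
```

View pics/scene0.png

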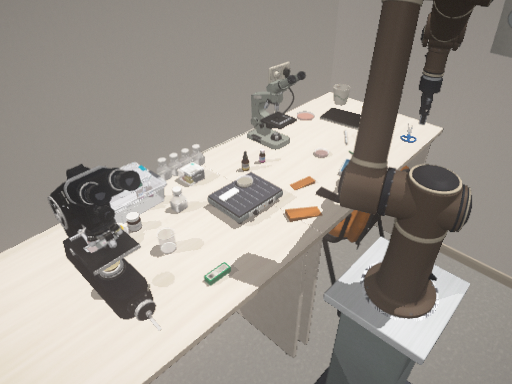

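View pics/side0.png

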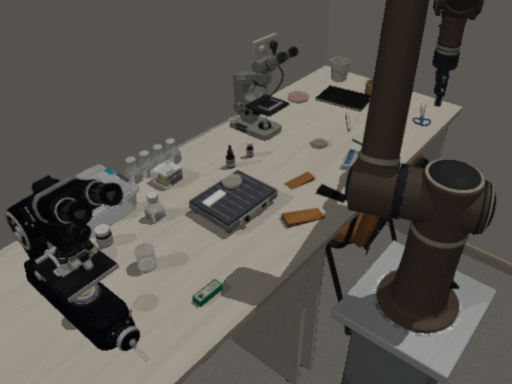

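```bash
python3 - <<'E'
from h import *
s=ctrl.get_state();print("tool axes cols\n",Ro.from_rotvec(s["ee_rot"]).as_matrix().round(3),ctrl.tip_reach)
tiles=[]
for n in("scene","side"):
    c=viewer.capture(n)
    for m,z in(("wedge",4),("warmer",50)):
        for r in regions_of(m,c)[:3]:
            M=r["region"].astype(np.uint8);ys,xs=np.nonzero(M)
            if m=="wedge":
                P=ray(c,np.c_[xs,ys],z)[:,:2].astype(np.float32)
                print(n,m,round(r["score"],2),(xs.mean().round(),ys.mean().round()),[np.round(v,1) for v in cv2.minAreaRect(P)])
            else: print(n,m,round(r["score"],2),xs.min(),xs.max(),ys.min(),ys.max())
    I=c["image"][140:240,190:350] ;tiles.append(cv2.resize(I,(640,400) if 0 else (480,300),interpolation=cv2.INTER_CUBIC))
    find("wedge_heel",c);find("short_foot",c)
cv2.imwrite("pics/crop.png",np.vstack(tiles))
E
```

```text
tool axes cols
 [[ 0.401 -0.     0.916]
 [-0.916  0.     0.401]
 [-0.    -1.    -0.   ]] 17.0
scene wedge 0.71 (np.float64(303.0), np.float64(182.0)) [array([ 514.8, -217.8]), array([105.3,  49.2]), np.float64(82.3)]
scene wedge 0.67 (np.float64(327.0), np.float64(194.0)) [array([ 402.3, -220.1]), array([ 51.8, 101.6]), np.float64(89.4)]
scene wedge 0.63 (np.float64(302.0), np.float64(213.0)) [array([405.9, -74.6]), array([125. ,  69.9]), np.float64(59.8)]
wedge_heel 0.95 [434.1 -21.8  11.3] [[287. 214.]]
wedge_heel 0.62 [ 503.7 -259.     7.4] [[312. 179.]]
wedge_heel 0.47 [ 447.4 -220.7    6. ] [[318. 189.]]
wedge_heel 0.39 [ 746.9 -225.2   -1.6] [[261. 162.]]
short_foot 0.76 [527.8 -73.5   4.7] [[277. 198.]]
short_foot 0.32 [ 518.6 -216.1   -1.6] [[302. 184.]]
side wedge 0.82 (np.float64(301.0), np.float64(180.0)) [array([ 518.4, -217.8]), array([104.3,  46. ]), np.float64(77.6)]
side wedge 0.78 (np.float64(302.0), np.float64(216.0)) [array([406.3, -74.9]), array([124.2,  67.3]), np.float64(56.8)]
side wedge 0.5 (np.float64(331.0), np.float64(193.0)) [array([ 400.9, -220.9]), array([ 49.2, 103.1]), np.float64(87.8)]
side warmer 0.79 189 277 170 232
wedge_heel 0.8 [433.4 -20.5   4.6] [[284. 221.]]
wedge_heel 0.79 [ 507.5 -258.5    7.7] [[310. 174.]]
wedge_heel 0.49 [ 440.5 -215.9    3.4] [[320. 189.]]
short_foot 0.83 [530.3 -68.5  -1.9] [[269. 202.]]
```

View pics/crop.png

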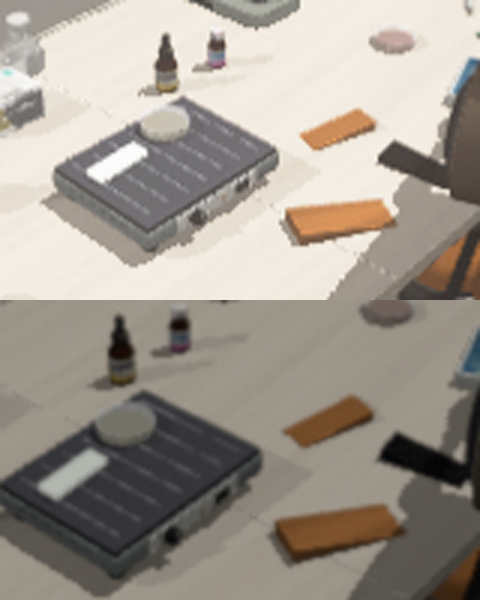

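Candidates: black wedge at (328,195), larger wooden one at (304,214) and smaller wooden one at (302,183). By the description I choose the smaller wooden one, at about (519,-214). The crop confirms it.

I'll move above the corner with the gripper shut and the tool z axis turned towards the push direction.

>>> step_arm([
  {"offset": [-347,52,455],"twist": -60,"gripper": 0},
  {"offset": [-347,52,455],"twist": -60,"gripper": 0},
  {"offset": [-347,52,455],"twist": -60,"gripper": 0},
  {"offset": [-347,52,455],"twist": -60,"gripper": 0},
  {"offset": [-347,52,455],"twist": -60,"gripper": 0},
  {"offset": [-347,52,455],"twist": -60,"gripper": 0},
  {"offset": [-347,52,455],"twist": -60,"gripper": 0},
  {"offset": [-347,52,455],"twist": -60,"gripper": 0},
  {"offset": [-347,52,455],"twist": -60,"gripper": 0},
  {"offset": [-347,52,455],"twist": -60,"gripper": 0},
  {"offset": [-347,52,455],"twist": -60,"gripper": 0},
  {"offset": [-347,52,455],"twist": -60,"gripper": 0},
], grip_force=20)

```text
clock: 3.1
ee_pos: [527.7, -73.4, 160.5]
ee_rot: [-1.57, 0.088, -0.088]
wrist_force: [-0.5, -0.1, 0.4]
grip_width: 0.0
```

```bash
cat > look.py <<'E'
from h import *
import sys
s=ctrl.get_state();R=Ro.from_rotvec(s["ee_rot"]).as_matrix()
print(s["clock"],s["ee_pos"].round(1) if hasattr(s["ee_pos"],'round') else s["ee_pos"],"F",np.round(s["wrist_force"],2),"M",np.round(s["moment"],2));print(R.round(3))
c=viewer.capture("wrist");print("cam",np.round(-np.array(c["R"]).T@c["t"]),"fwd",np.array(c["R"])[2].round(2))
for m in("warmer","warmer_corner","short_foot","wedge","wedge_heel"): find(m,c,3)
cv2.imwrite(f"pics/{sys.argv[1]}.png",c["image"])
E
python3 look.py w1
```

```text
3.1 [527.7 -73.4 160.5] F [-0.46 -0.08  0.4 ] M [ 0.02 -0.02 -0.01]
[[ 0.994 -0.     0.112]
 [-0.112 -0.001  0.994]
 [-0.    -1.    -0.001]]
cam [538.  10. 321.] fwd [-0.04 -0.33 -0.94]
warmer 0.7 [598.8  21.1  -3. ] [[316.  66.]]
warmer_corner 0.73 [530.5 -72.5  48.9] [[256. 182.]]
wedge 0.94 [ 400.5 -226.5   -3.4] [[166. 299.]]
wedge 0.72 [400.9 -74.9  -2.8] [[137. 183.]]
wedge_heel 0.93 [ 445.  -213.7    4.1] [[198. 291.]]
wedge_heel 0.77 [433.7 -20.5  10.2] [[152. 131.]]
```

View pics/w1.png

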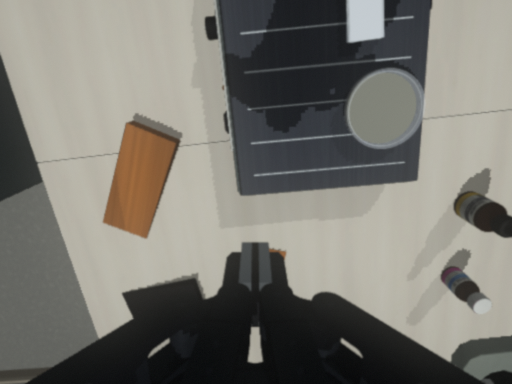

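```bash
python3 - <<'E'
from h import *
c=viewer.capture("wrist")
P=ray(c,[[239,195],[418,181],[220,10]],48)[:,:2];print(P.round(1))
d=P[1]-P[0];print(np.linalg.norm(d),np.degrees(np.arctan2(d[1],d[0])));u=d/np.linalg.norm(d);v=np.array([-u[1],u[0]]);print("corner pt",P[0]+18*u+18*v)
E
```

```text
[[513.5 -83. ]
 [677.6 -88.1]
 [518.3  68.5]]
164.2517405231941 -1.7524983014712896
corner pt [532.01424135 -65.60275004]
```

>>> step_arm([
  {"offset": [2,50,1],"twist": 0,"gripper": 0},
  {"offset": [2,84,1],"twist": 0,"gripper": 0},
  {"offset": [2,84,1],"twist": 0,"gripper": 0},
])

```text
clock: 3.82
ee_pos: [527.1, -70.9, 73.6]
ee_rot: [-1.568, 0.093, -0.082]
wrist_force: [0.1, 0.3, 0.2]
grip_width: 0.2
```

>>> step_arm([
  {"offset": [0,2,0],"twist": 0,"gripper": 0},
  {"offset": [0,4,0],"twist": 0,"gripper": 0},
  {"offset": [0,6,0],"twist": 0,"gripper": 0},
  {"offset": [0,7,0],"twist": 0,"gripper": 0},
  {"offset": [0,8,0],"twist": 0,"gripper": 0},
  {"offset": [0,9,0],"twist": 0,"gripper": 0},
])

```text
clock: 4.58
ee_pos: [530.4, -71.3, 67.5]
ee_rot: [-1.569, 0.087, -0.087]
wrist_force: [-0.4, 0.7, -0.2]
grip_width: -0.4
```

Small steps from here: contact is near a TCP z of 67.

>>> step_arm([
  {"offset": [0,1,0],"twist": 0,"gripper": 0},
  {"offset": [0,1,0],"twist": 0,"gripper": 0},
])

```text
clock: 4.82
ee_pos: [530.3, -71.3, 66.3]
ee_rot: [-1.569, 0.087, -0.087]
wrist_force: [0.4, -0.6, 0.1]
grip_width: -0.3
```

>>> step_arm([
  {"offset": [0,1,0],"twist": 0,"gripper": 0},
  {"offset": [0,1,0],"twist": 0,"gripper": 0},
])

```text
clock: 5.08
ee_pos: [530.3, -71.3, 65.4]
ee_rot: [-1.569, 0.087, -0.087]
wrist_force: [1.0, 0.8, 0.5]
grip_width: 0.2
```

>>> step_arm([
  {"offset": [0,1,0],"twist": 0,"gripper": 0},
  {"offset": [0,1,0],"twist": 0,"gripper": 0},
])

```text
clock: 5.32
ee_pos: [530.3, -71.3, 64.4]
ee_rot: [-1.569, 0.087, -0.087]
wrist_force: [0.3, 0.1, 0.2]
grip_width: 0.2
```

>>> step_arm([
  {"offset": [0,1,0],"twist": 0,"gripper": 0},
  {"offset": [0,1,0],"twist": 0,"gripper": 0},
])

```text
clock: 5.58
ee_pos: [530.3, -71.3, 63.4]
ee_rot: [-1.569, 0.087, -0.087]
wrist_force: [0.6, 0.1, 0.0]
grip_width: 0.0
```

>>> step_arm([
  {"offset": [0,1,0],"twist": 0,"gripper": 0},
  {"offset": [0,1,0],"twist": 0,"gripper": 0},
])

```text
clock: 5.82
ee_pos: [530.3, -71.3, 62.4]
ee_rot: [-1.569, 0.087, -0.087]
wrist_force: [0.3, 0.4, 0.2]
grip_width: 0.1
```

>>> step_arm([
  {"offset": [0,1,0],"twist": 0,"gripper": 0},
  {"offset": [0,1,0],"twist": 0,"gripper": 0},
])

```text
clock: 6.08
ee_pos: [530.3, -71.3, 61.4]
ee_rot: [-1.569, 0.087, -0.087]
wrist_force: [-0.7, 0.6, 0.1]
grip_width: 0.3
```

>>> step_arm([
  {"offset": [0,1,0],"twist": 0,"gripper": 0},
  {"offset": [0,1,0],"twist": 0,"gripper": 0},
])

```text
clock: 6.32
ee_pos: [530.3, -71.3, 60.4]
ee_rot: [-1.569, 0.087, -0.087]
wrist_force: [0.2, 0.4, 1.2]
grip_width: -0.0
```

```bash
python3 look.py w2; python3 - <<'E'
from h import *
for n in("scene","side"):
    c=viewer.capture(n);find("warmer_corner",c,1)
    cv2.imwrite(f"pics/{n}2.png",cv2.resize(c["image"][150:230,210:330],(720,480),interpolation=cv2.INTER_CUBIC))
E
```

```text
6.325 [530.3 -71.3  60.4] F [0.2  0.37 1.23] M [0.03 0.02 0.03]
[[ 0.994 -0.     0.111]
 [-0.111  0.     0.994]
 [-0.    -1.     0.   ]]
cam [541.  12. 221.] fwd [-0.04 -0.32 -0.95]
warmer 0.72 [599.9  17.8  -1.3] [[343.  66.]]
warmer_corner 0.77 [529.7 -71.1  49.6] [[252. 233.]]
short_foot 0.35 [601.6  23.1  -5.2] [[344.  58.]]
wedge 0.94 [400.5 -74.   -3.7] [[ 90. 222.]]
wedge 0.83 [ 517.3 -210.4   -4. ] [[256. 345.]]
wedge_heel 0.74 [431.8 -20.5  13.3] [[100. 156.]]
warmer_corner 0.73 [532.7 -73.   51.1] [[276. 187.]]
warmer_corner 0.79 [534.5 -69.1  45.1] [[268. 189.]]
```

View pics/w2.png

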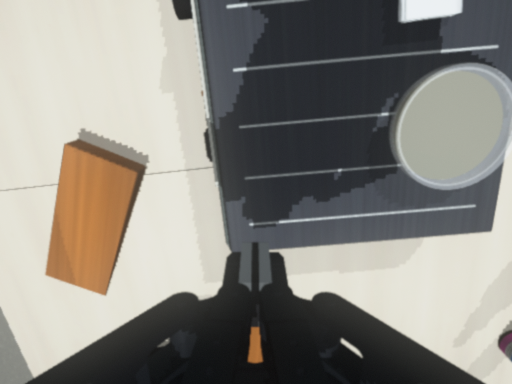

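```bash
python3 - <<'E'
from h import *
c=viewer.capture("wrist")
s=ctrl.get_state();R=Ro.from_rotvec(s["ee_rot"]).as_matrix();p=np.array(s["ee_pos"])
for l in(0,4,17): print(l,px(c,p+R[:,1]*l+R[:,2]*11*0).round(),px(c,p+R[:,1]*l+R[:,2]*11).round(),px(c,p+R[:,1]*l-R[:,2]*11).round())
P=ray(c,[[232,250],[491,231],[185,0]],48)[:,:2];print(P.round(1))
for z in (43,48,52): print(z,ray(c,[[255,243],[242,243],[268,243]],z).round(1).tolist())
d=P[1]-P[0];print(np.linalg.norm(d),np.degrees(np.arctan2(d[1],d[0])));u=d/np.linalg.norm(d);v=np.array([-u[1],u[0]]);print("corner pt",P[0]+18*u+18*v)
E
```

```text
0 [[253. 241.]] [[253. 224.]] [[253. 258.]]
4 [[253. 238.]] [[253. 221.]] [[253. 255.]]
17 [[253. 228.]] [[253. 212.]] [[253. 244.]]
[[516.  -82.4]
 [676.2 -87.6]
 [511.6  55.2]]
43 [[530.5, -81.8, 43.0], [522.3, -80.9, 43.0], [538.7, -82.7, 43.0]]
48 [[530.8, -79.1, 48.0], [522.8, -78.3, 48.0], [538.7, -80.0, 48.0]]
52 [[531.0, -77.0, 52.0], [523.2, -76.1, 52.0], [538.8, -77.9, 52.0]]
160.31034582965248 -1.8425899957811225
corner pt [534.57453294 -64.98852001]
```

View pics/side2.png

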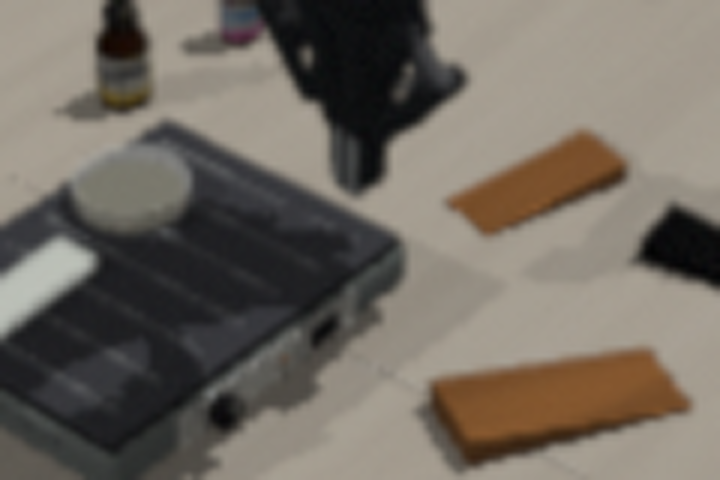

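The side crop shows the tips at (355,190), still above the plate: the tips sit higher than the nominal reach says. I'll continue down and watch the force.

>>> step_arm([
  {"offset": [0,2,0],"twist": 0,"gripper": 0},
  {"offset": [0,3,0],"twist": 0,"gripper": 0},
  {"offset": [0,4,0],"twist": 0,"gripper": 0},
])

```text
clock: 7.25
ee_pos: [530.3, -71.3, 56.3]
ee_rot: [-1.569, 0.087, -0.087]
wrist_force: [-0.8, -0.4, -1.0]
grip_width: -0.4
```

>>> step_arm([
  {"offset": [0,1,0],"twist": 0,"gripper": 0},
  {"offset": [0,2,0],"twist": 0,"gripper": 0},
  {"offset": [0,2,0],"twist": 0,"gripper": 0},
])

```text
clock: 7.62
ee_pos: [530.3, -71.3, 54.4]
ee_rot: [-1.569, 0.087, -0.087]
wrist_force: [-0.3, -0.1, 0.1]
grip_width: 0.2
```

>>> step_arm([
  {"offset": [0,1,0],"twist": 0,"gripper": 0},
  {"offset": [0,2,0],"twist": 0,"gripper": 0},
  {"offset": [0,2,0],"twist": 0,"gripper": 0},
])

```text
clock: 8.0
ee_pos: [530.3, -71.3, 52.4]
ee_rot: [-1.569, 0.087, -0.087]
wrist_force: [0.1, 0.5, 0.2]
grip_width: -0.3
```

```bash
python3 look.py w3; python3 - <<'E'
from h import *
c=viewer.capture("side");d=viewer.capture("wrist")
a=cv2.resize(c["image"][160:210,240:320],(640,400),interpolation=cv2.INTER_CUBIC)
b=d["image"][200:290,170:340];b=cv2.resize(b,(378,200),interpolation=cv2.INTER_CUBIC)
o=np.zeros((600,640,3),np.uint8);o[:400]=a;o[400:,:378]=b;cv2.imwrite("pics/c3.png",o)
print(px(c,[[530,-71,35],[530,-71,52],[530,-71,65]]).round(1))
E
```

```text
8.0 [530.3 -71.3  52.4] F [0.12 0.53 0.23] M [ 0.05  0.02 -0.02]
[[ 0.994 -0.     0.111]
 [-0.111  0.     0.994]
 [-0.    -1.     0.   ]]
cam [541.  12. 213.] fwd [-0.04 -0.32 -0.95]
warmer 0.72 [599.   19.4  -0.7] [[345.  63.]]
warmer_corner 0.64 [531.8 -71.1  50.7] [[255. 239.]]
wedge 0.86 [399.8 -73.4  -2. ] [[ 82. 227.]]
wedge 0.67 [ 515.4 -210.8   -3.1] [[254. 353.]]
wedge_heel 0.59 [435.3 -19.3   6.5] [[103. 154.]]
[[269.5 192.1]
 [269.5 187.7]
 [269.5 184.3]]
```

View pics/c3.png

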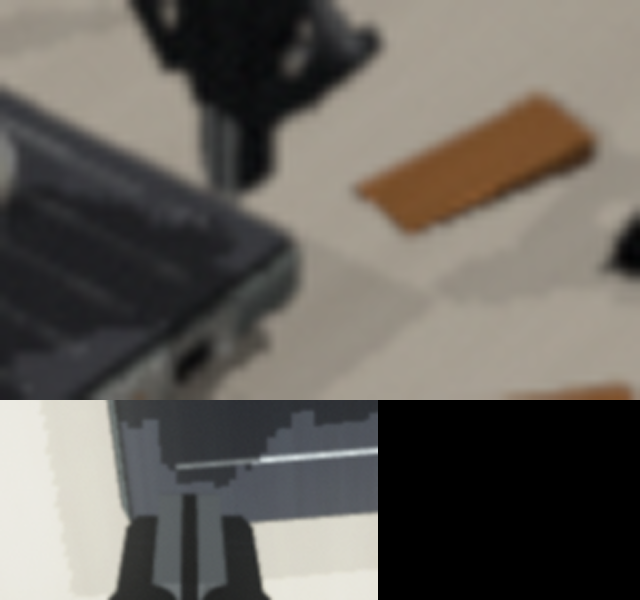

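```bash
python3 - <<'E'
from h import *
c=viewer.capture("side");d=viewer.capture("wrist")
def mat(c): return np.c_[np.array(c["R"]),c["t"]]
def ud(c,u): return cv2.undistortPoints(np.array(u,float).reshape(1,1,2),K(c),np.array(c["distortion"])).reshape(2,1)
X=cv2.triangulatePoints(mat(c),mat(d),ud(c,[268.7,183.7]),ud(d,[255.5,241.8]));X=(X[:3]/X[3]).ravel();print(X,px(c,X),px(d,X))
for z in (45,50,55,60,65,70): print(z,ray(d,[[255.5,241.8]],z).round(1),px(c,ray(d,[[255.5,241.8]],z)).round(1))
E
```

```text
[531.60919685 -66.04214212  67.83305894] [[268.04675516 184.11897007]] [[253.89806474 245.96832979]]
45 [[531.4 -75.7  45. ]] [[270.1 188.6]]
50 [[531.7 -73.1  50. ]] [[269.5 187.7]]
55 [[532.  -70.5  55. ]] [[268.9 186.8]]
60 [[532.3 -67.8  60. ]] [[268.3 185.8]]
65 [[532.5 -65.2  65. ]] [[267.6 184.9]]
70 [[532.8 -62.6  70. ]] [[267.  183.9]]
```

Triangulating puts the tips near z = 65, still above the plate, which agrees with zero force. I'll keep going down gently.

>>> step_arm([
  {"offset": [0,1,0],"twist": 0,"gripper": 0},
  {"offset": [0,2,0],"twist": 0,"gripper": 0},
  {"offset": [0,3,0],"twist": 0,"gripper": 0},
  {"offset": [0,4,0],"twist": 0,"gripper": 0},
])

```text
clock: 9.0
ee_pos: [530.3, -71.4, 48.4]
ee_rot: [-1.569, 0.087, -0.087]
wrist_force: [-0.5, 0.1, 0.1]
grip_width: -0.1
```

>>> step_arm([
  {"offset": [0,1,0],"twist": 0,"gripper": 0},
  {"offset": [0,2,0],"twist": 0,"gripper": 0},
  {"offset": [0,3,0],"twist": 0,"gripper": 0},
])

```text
clock: 9.38
ee_pos: [530.4, -71.4, 45.4]
ee_rot: [-1.569, 0.087, -0.087]
wrist_force: [-0.3, -0.0, 0.2]
grip_width: -0.2
```

>>> step_arm([
  {"offset": [0,1,0],"twist": 0,"gripper": 0},
  {"offset": [0,2,0],"twist": 0,"gripper": 0},
  {"offset": [0,2,0],"twist": 0,"gripper": 0},
])

```text
clock: 9.75
ee_pos: [530.3, -71.3, 43.4]
ee_rot: [-1.569, 0.087, -0.087]
wrist_force: [-0.7, -0.6, -0.1]
grip_width: 0.1
```

>>> step_arm([
  {"offset": [0,1,0],"twist": 0,"gripper": 0},
  {"offset": [0,2,0],"twist": 0,"gripper": 0},
  {"offset": [0,2,0],"twist": 0,"gripper": 0},
])

```text
clock: 10.12
ee_pos: [530.3, -71.3, 41.4]
ee_rot: [-1.569, 0.087, -0.087]
wrist_force: [0.9, -0.1, 0.0]
grip_width: -0.1
```

>>> step_arm([
  {"offset": [0,1,0],"twist": 0,"gripper": 0},
  {"offset": [0,2,0],"twist": 0,"gripper": 0},
  {"offset": [0,2,0],"twist": 0,"gripper": 0},
])

```text
clock: 10.5
ee_pos: [530.3, -71.3, 39.3]
ee_rot: [-1.569, 0.087, -0.087]
wrist_force: [-0.3, -0.1, 0.1]
grip_width: -0.1
```

>>> step_arm([
  {"offset": [0,1,0],"twist": 0,"gripper": 0},
  {"offset": [0,2,0],"twist": 0,"gripper": 0},
  {"offset": [0,2,0],"twist": 0,"gripper": 0},
])

```text
clock: 10.88
ee_pos: [530.3, -71.3, 37.3]
ee_rot: [-1.569, 0.087, -0.087]
wrist_force: [0.5, 0.4, 0.4]
grip_width: 0.2
```

>>> step_arm([
  {"offset": [0,1,0],"twist": 0,"gripper": 0},
  {"offset": [0,1,0],"twist": 0,"gripper": 0},
])

```text
clock: 11.12
ee_pos: [530.3, -71.3, 36.4]
ee_rot: [-1.569, 0.087, -0.087]
wrist_force: [1.0, 0.3, 0.1]
grip_width: 0.2
```

>>> step_arm([
  {"offset": [0,1,0],"twist": 0,"gripper": 0},
  {"offset": [0,1,0],"twist": 0,"gripper": 0},
])

```text
clock: 11.38
ee_pos: [530.3, -71.3, 35.4]
ee_rot: [-1.569, 0.087, -0.087]
wrist_force: [-0.1, -0.3, 0.5]
grip_width: 0.1
```

```bash
python3 - <<'E'
from h import *
c=viewer.capture("side");e=viewer.capture("scene");d=viewer.capture("wrist")
f=lambda i,a,b,w,h:cv2.resize(i["image"][a:a+h,b:b+w],(400,300),interpolation=cv2.INTER_CUBIC)
o=np.vstack([np.hstack([f(c,155,230,80,60),f(e,155,240,80,60)]),np.hstack([f(d,160,160,200,150),cv2.resize(d["image"],(400,300))])])
cv2.imwrite("pics/c4.png",o)
print(px(c,[[530,-71,50]]),px(e,[[530,-71,50]]))
E
```

```text
[[269.47761147 188.24815088]] [[275.95681518 187.81624525]]
```

View pics/c4.png

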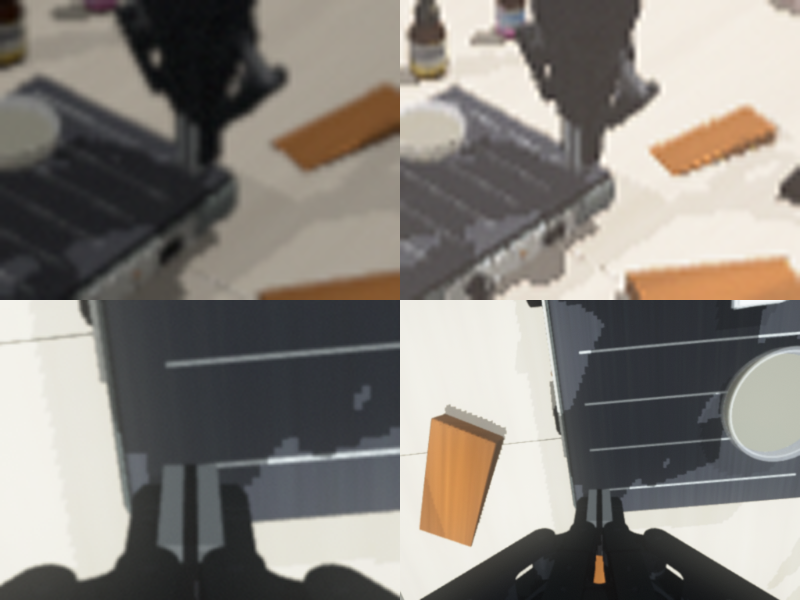

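>>> step_arm([
  {"offset": [0,1,0],"twist": 0,"gripper": 0},
  {"offset": [0,1,0],"twist": 0,"gripper": 0},
])

```text
clock: 11.78
ee_pos: [530.3, -71.3, 34.4]
ee_rot: [-1.569, 0.087, -0.087]
wrist_force: [-0.9, 0.2, 0.2]
grip_width: 0.3
```

>>> step_arm([
  {"offset": [0,1,0],"twist": 0,"gripper": 0},
  {"offset": [0,1,0],"twist": 0,"gripper": 0},
])

```text
clock: 12.02
ee_pos: [530.3, -71.3, 33.4]
ee_rot: [-1.569, 0.087, -0.087]
wrist_force: [0.6, -0.6, 0.7]
grip_width: 0.2
```

>>> step_arm([
  {"offset": [0,1,0],"twist": 0,"gripper": 0},
  {"offset": [0,1,0],"twist": 0,"gripper": 0},
])

```text
clock: 12.28
ee_pos: [530.3, -71.3, 32.3]
ee_rot: [-1.569, 0.087, -0.087]
wrist_force: [0.8, 0.5, -0.4]
grip_width: 0.0
```

>>> step_arm([
  {"offset": [0,1,0],"twist": 0,"gripper": 0},
  {"offset": [0,1,0],"twist": 0,"gripper": 0},
])

```text
clock: 12.52
ee_pos: [530.3, -71.3, 31.4]
ee_rot: [-1.569, 0.087, -0.087]
wrist_force: [-0.2, -0.3, 0.1]
grip_width: 0.1
```

>>> step_arm([
  {"offset": [0,1,0],"twist": 0,"gripper": 0},
  {"offset": [0,1,0],"twist": 0,"gripper": 0},
])

```text
clock: 12.78
ee_pos: [530.5, -71.4, 30.6]
ee_rot: [-1.569, 0.087, -0.087]
wrist_force: [-0.8, -0.3, 0.5]
grip_width: 0.3
```

>>> step_arm([
  {"offset": [0,1,0],"twist": 0,"gripper": 0},
  {"offset": [0,1,0],"twist": 0,"gripper": 0},
])

```text
clock: 13.02
ee_pos: [530.2, -71.6, 29.6]
ee_rot: [-1.569, 0.087, -0.086]
wrist_force: [-0.9, -0.8, 2.0]
grip_width: -0.4
```

>>> step_arm([
  {"offset": [0,1,0],"twist": 0,"gripper": 0},
  {"offset": [0,1,0],"twist": 0,"gripper": 0},
])

```text
clock: 13.28
ee_pos: [530.2, -71.6, 28.4]
ee_rot: [-1.569, 0.087, -0.087]
wrist_force: [-2.4, -0.7, 2.6]
grip_width: 0.3
```

```bash
python3 - <<'E'
from h import *
s=ctrl.get_state();print(np.round(s["q"],4),np.round(s["tau"],2))
E
```

```text
[-2.1540e-01  3.9120e-01  1.9569e+00 -4.0000e-04  7.9380e-01 -1.0430e-01] [  1.13 -36.37 -20.26   0.49  -0.48   0.  ]
```

Contact, at a TCP z of about 30.7. I'll go on until the foot bottoms.

>>> step_arm([
  {"offset": [0,1,0],"twist": 0,"gripper": 0},
  {"offset": [0,1,0],"twist": 0,"gripper": 0},
])

```text
clock: 13.52
ee_pos: [530.3, -71.4, 27.4]
ee_rot: [-1.569, 0.087, -0.087]
wrist_force: [-2.0, -1.2, 3.7]
grip_width: 0.0
```

>>> step_arm([
  {"offset": [0,1,0],"twist": 0,"gripper": 0},
  {"offset": [0,1,0],"twist": 0,"gripper": 0},
])

```text
clock: 13.78
ee_pos: [530.4, -71.4, 26.4]
ee_rot: [-1.569, 0.087, -0.087]
wrist_force: [-2.2, -2.2, 2.5]
grip_width: -0.3
```

>>> step_arm([
  {"offset": [0,1,0],"twist": 0,"gripper": 0},
  {"offset": [0,1,0],"twist": 0,"gripper": 0},
])

```text
clock: 14.02
ee_pos: [530.3, -71.5, 26.1]
ee_rot: [-1.569, 0.087, -0.087]
wrist_force: [-4.7, -1.7, 7.9]
grip_width: -0.4
```

>>> step_arm([
  {"offset": [0,1,0],"twist": 0,"gripper": 0},
  {"offset": [0,1,0],"twist": 0,"gripper": 0},
])

```text
clock: 14.28
ee_pos: [530.3, -71.5, 25.9]
ee_rot: [-1.569, 0.088, -0.086]
wrist_force: [-5.7, -1.6, 12.8]
grip_width: -0.0
```

The corner rocks about 4.5 mm, then bottoms firmly, so step 1 is done. The snug point is then about 23 mm in from the thin end. I'll lift and go behind the wedge heel.

>>> step_arm([
  {"offset": [0,-30,0],"gripper": 0,"twist": 0},
  {"offset": [0,-70,-20],"gripper": 0,"twist": 0},
  {"offset": [-2,-70,-80],"gripper": 0,"twist": 0},
  {"offset": [-4,-70,-140],"gripper": 0,"twist": 0},
  {"offset": [-5,-70,-200],"gripper": 0,"twist": 0},
  {"offset": [-5,-70,-236],"gripper": 0,"twist": 0},
  {"offset": [-5,-70,-236],"gripper": 0,"twist": 0},
])

```text
clock: 15.15
ee_pos: [499.7, -307.9, 94.3]
ee_rot: [-1.569, 0.089, -0.092]
wrist_force: [-0.0, -0.3, 0.7]
grip_width: -0.1
```

```bash
python3 look.py w5; python3 - <<'E'
from h import *
c=viewer.capture("wrist")
for r in regions_of("wedge",c)[:4]:
    ys,xs=np.nonzero(r["region"]);P=ray(c,np.c_[xs,ys],5)[:,:2].astype(np.float32)
    print(round(r["score"],2),xs.mean().round(),ys.mean().round(),[np.round(v,1) for v in cv2.minAreaRect(P)])
E
```

```text
15.15 [ 499.7 -307.9   94.3] F [-0.05 -0.3   0.74] M [ 0.01  0.04 -0.04]
[[ 0.993  0.002  0.115]
 [-0.115 -0.001  0.993]
 [ 0.002 -1.    -0.   ]]
cam [ 510. -224.  254.] fwd [-0.03 -0.33 -0.94]
wedge 0.84 [ 398.4 -224.4   -6.2] [[116. 103.]]
wedge 0.78 [ 519.2 -211.8   -2.9] [[264.  67.]]
wedge 0.24 [ 599.5 -453.9    0.6] [[369. 316.]]
wedge_heel 0.6 [ 504.3 -253.5    9.3] [[251. 126.]]
0.81 268.0 71.0 [array([ 519.5, -214.4]), array([96. , 40.9]), np.float64(72.2)]
0.55 116.0 105.0 [array([ 400.5, -223.1]), array([93.6, 40.4]), np.float64(7.5)]
```

View pics/w5.png

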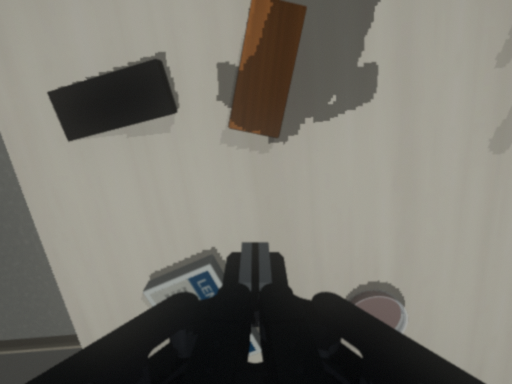

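The view shows the wedge at (268,71), axis at about 72°, with the heel edge from (229,130) to (279,137). The push line at 83° towards the foot almost passes through the heel, so pushing with a flat tool face should turn the wedge into line. I'll descend behind it.

>>> step_arm([
  {"offset": [3,50,0],"gripper": 0,"twist": 0},
  {"offset": [3,95,0],"gripper": 0,"twist": 0},
  {"offset": [3,101,0],"gripper": 0,"twist": 0},
  {"offset": [3,104,0],"gripper": 0,"twist": 0},
  {"offset": [3,106,0],"gripper": 0,"twist": 0},
  {"offset": [3,106,0],"gripper": 0,"twist": 0},
])

```text
clock: 16.3
ee_pos: [503.5, -306.6, -9.8]
ee_rot: [-1.571, 0.085, -0.089]
wrist_force: [-0.0, -0.0, 0.1]
grip_width: -0.0
```

```bash
python3 - <<'E'
from h import *
s=ctrl.get_state();print(s["ee_pos"],s["wrist_force"])
c=viewer.capture("side");e=viewer.capture("scene")
f=lambda i,a,b:cv2.resize(i["image"][a:a+45,b:b+60],(400,300),interpolation=cv2.INTER_CUBIC)
cv2.imwrite("pics/c6.png",np.hstack([f(c,150,285),f(e,155,290)]))
E
```

```text
[ 503.52496703 -306.55897737   -9.83515831] [-0.0428137  -0.00086318  0.1254945 ]
```

View pics/c6.png

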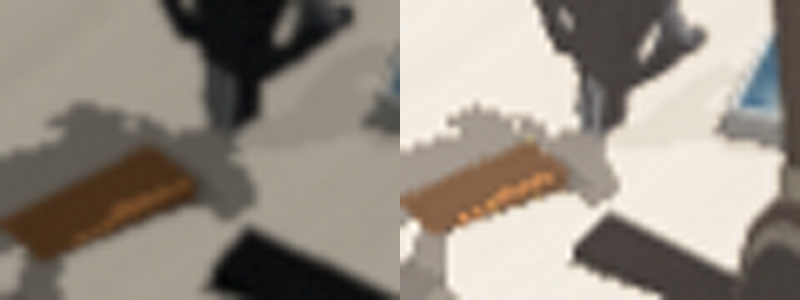

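>>> step_arm([
  {"offset": [0,2,0],"gripper": 0,"twist": 0},
  {"offset": [0,4,0],"gripper": 0,"twist": 0},
  {"offset": [0,5,0],"gripper": 0,"twist": 0},
  {"offset": [0,5,8],"gripper": 0,"twist": 0},
  {"offset": [0,5,18],"gripper": 0,"twist": 0},
  {"offset": [0,5,24],"gripper": 0,"twist": 0},
])

```text
clock: 17.15
ee_pos: [504.9, -280.7, -16.6]
ee_rot: [-1.569, 0.087, -0.086]
wrist_force: [-1.3, -0.3, 0.2]
grip_width: 0.2
```

>>> step_arm([
  {"offset": [0,0,4],"gripper": 0,"twist": 0},
  {"offset": [0,0,8],"gripper": 0,"twist": 0},
  {"offset": [0,0,12],"gripper": 0,"twist": 0},
  {"offset": [0,0,16],"gripper": 0,"twist": 0},
  {"offset": [0,0,20],"gripper": 0,"twist": 0},
  {"offset": [0,0,24],"gripper": 0,"twist": 0},
  {"offset": [0,0,28],"gripper": 0,"twist": 0},
  {"offset": [0,0,32],"gripper": 0,"twist": 0},
])

```text
clock: 18.15
ee_pos: [508.5, -249.8, -16.5]
ee_rot: [-1.569, 0.087, -0.087]
wrist_force: [0.2, 0.2, -1.5]
grip_width: -0.1
```

```bash
cat > wl.py <<'E'
from h import *
import sys
s=ctrl.get_state();print(s["clock"],np.round(s["ee_pos"],1),np.round(s["wrist_force"],1))
for n in("wrist","side","scene"):
    c=viewer.capture(n);find("wedge",c,3);find("short_foot",c,1)
    for r in regions_of("wedge",c)[:3]:
        ys,xs=np.nonzero(r["region"]);P=ray(c,np.c_[xs,ys],5)[:,:2].astype(np.float32)
        print(n,round(r["score"],2),[np.round(v,1) for v in cv2.minAreaRect(P)])
    if n=="wrist": cv2.imwrite(f"pics/{sys.argv[1]}.png",c["image"])
E
python3 wl.py w7
```

```text
18.15 [ 508.5 -249.8  -16.5] [ 0.2  0.2 -1.5]
wedge 0.75 [ 399.2 -223.3   -3.3] [[ 39. 229.]]
wedge 0.6 [ 510.2 -189.5   -1.1] [[242. 141.]]
wrist 0.79 [array([ 411.2, -222.2]), array([75.4, 43.8]), np.float64(5.9)]
wrist 0.67 [array([ 511.9, -193.3]), array([97.7, 42. ]), np.float64(83.6)]
wedge 0.74 [403.9 -73.6  -0.9] [[303. 218.]]
wedge 0.66 [ 510.6 -194.6    1.5] [[298. 185.]]
wedge 0.63 [ 399.  -226.7    4. ] [[333. 192.]]
short_foot 0.58 [533.7 -68.5  -4.6] [[268. 202.]]
side 0.66 [array([ 400.4, -220.4]), array([105.8,  58.4]), np.float64(2.1)]
side 0.65 [array([ 509.2, -191.9]), array([102.2,  45.1]), np.float64(86.9)]
side 0.59 [array([405.7, -73.3]), array([125.3,  66.6]), np.float64(56.8)]
wedge 0.68 [ 399.5 -226.9    0. ] [[329. 195.]]
wedge 0.66 [ 509.2 -193.3   -1.8] [[301. 187.]]
wedge 0.55 [400.8 -73.3  -3.1] [[304. 215.]]
short_foot 0.81 [527.4 -72.2   3.5] [[276. 198.]]
scene 0.76 [array([407.2, -73.5]), array([124.6,  66.7]), np.float64(60.1)]
scene 0.76 [array([ 399.9, -227. ]), array([110.,  71.]), np.float64(7.7)]
scene 0.66 [array([ 510.4, -192.7]), array([106.7,  43.8]), np.float64(88.5)]
```

View pics/w7.png

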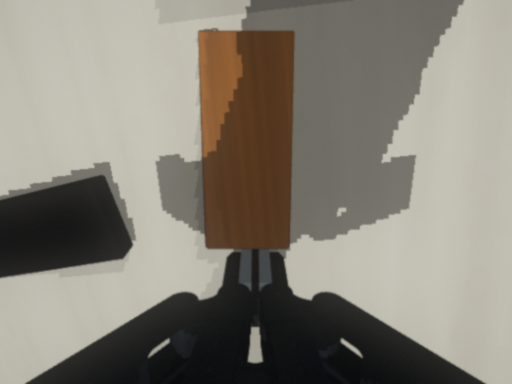

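The wedge has squared up to 83.6° at (511,-193). I need about 98 mm along tool z and about 5 mm in x. I'll push 80 mm first.

>>> step_arm([
  {"offset": [0,-1,5],"gripper": 0,"twist": 0},
  {"offset": [0.5,-1,12],"gripper": 0,"twist": 0},
  {"offset": [1,-1,19],"gripper": 0,"twist": 0},
  {"offset": [1.5,-1,26],"gripper": 0,"twist": 0},
  {"offset": [2,-1,33],"gripper": 0,"twist": 0},
  {"offset": [2.5,-1,40],"gripper": 0,"twist": 0},
  {"offset": [3,-1,47],"gripper": 0,"twist": 0},
  {"offset": [3.5,-1,54],"gripper": 0,"twist": 0},
  {"offset": [4,-1,61],"gripper": 0,"twist": 0},
  {"offset": [4,-1,67],"gripper": 0,"twist": 0},
  {"offset": [4,-1,72],"gripper": 0,"twist": 0},
  {"offset": [4,-1,75],"gripper": 0,"twist": 0},
])

```text
clock: 20.25
ee_pos: [520.7, -175.6, -15.6]
ee_rot: [-1.569, 0.087, -0.087]
wrist_force: [0.1, 0.3, -0.2]
grip_width: -0.0
```

```bash
python3 wl.py w8
```

```text
20.25 [ 520.7 -175.6  -15.6] [ 0.1  0.3 -0.2]
wedge 0.85 [ 400.4 -223.3   -6.4] [[ 67. 337.]]
wedge 0.59 [ 521.2 -117.3   -3.4] [[240. 144.]]
short_foot 0.26 [ 515.6 -162.1   11.1] [[239. 244.]]
wrist 0.82 [array([420.1, -90.9]), array([100.9,  15.5]), np.float64(61.5)]
wrist 0.71 [array([ 523.3, -127.3]), array([82.2, 41.7]), np.float64(83.2)]
wrist 0.61 [array([ 399.4, -211.1]), array([97. , 38.1]), np.float64(26.9)]
wedge 0.94 [405.4 -74.3  -2.5] [[303. 218.]]
wedge 0.75 [ 399.7 -223.6    1.6] [[332. 193.]]
wedge 0.55 [607.9 352.6  -1. ] [[148. 266.]]
short_foot 0.96 [535.  -68.6  -3.6] [[268. 202.]]
side 0.74 [array([ 400.5, -219.2]), array([ 53.1, 102.8]), np.float64(86.8)]
side 0.59 [array([406.3, -74.3]), array([122.9,  65.6]), np.float64(58.7)]
side 0.5 [array([ 520.9, -119.4]), array([ 43.3, 109.1]), np.float64(6.0)]
wedge 0.65 [401.4 -70.6   0.6] [[303. 214.]]
wedge 0.46 [ 399.7 -226.    -0.8] [[329. 195.]]
wedge 0.43 [ 524.4 -116.6   -3.5] [[285. 195.]]
short_foot 0.28 [612.2 357.6  -2.6] [[167. 249.]]
scene 0.92 [array([408. , -73.3]), array([121.2,  65.9]), np.float64(60.2)]
scene 0.57 [array([ 521.6, -118.2]), array([ 50.7, 112.5]), np.float64(0.1)]
scene 0.53 [array([ 400.4, -220.8]), array([105.4,  49.4]), np.float64(0.4)]
```

View pics/w8.png

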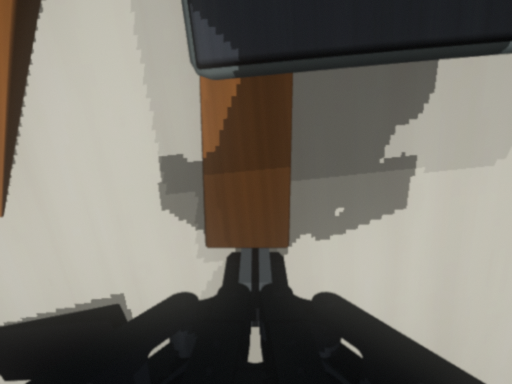

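The wedge is in line (about 3 mm lateral) with its tip just reaching the foot. About 23 mm remain, so I'll go slower and read the force.

>>> step_arm([
  {"offset": [0,0,3],"gripper": 0,"twist": 0},
  {"offset": [0,0,6],"gripper": 0,"twist": 0},
  {"offset": [0,0,9],"gripper": 0,"twist": 0},
  {"offset": [0,0,12],"gripper": 0,"twist": 0},
  {"offset": [0,0,14],"gripper": 0,"twist": 0},
  {"offset": [0,0,16],"gripper": 0,"twist": 0},
])

```text
clock: 21.6
ee_pos: [522.6, -159.8, -15.5]
ee_rot: [-1.569, 0.087, -0.087]
wrist_force: [-0.9, -0.3, -0.9]
grip_width: -0.1
```

>>> step_arm([
  {"offset": [0,0,1],"gripper": 0,"twist": 0},
  {"offset": [0,0,2],"gripper": 0,"twist": 0},
])

```text
clock: 21.85
ee_pos: [522.8, -158.0, -15.5]
ee_rot: [-1.569, 0.087, -0.087]
wrist_force: [0.0, 0.4, 0.3]
grip_width: -0.3
```

>>> step_arm([
  {"offset": [0,0,1],"gripper": 0,"twist": 0},
  {"offset": [0,0,2],"gripper": 0,"twist": 0},
])

```text
clock: 22.1
ee_pos: [523.0, -156.0, -15.5]
ee_rot: [-1.569, 0.087, -0.087]
wrist_force: [-0.7, 0.0, -0.6]
grip_width: 0.0
```

>>> step_arm([
  {"offset": [0,0,1],"gripper": 0,"twist": 0},
  {"offset": [0,0,1.5],"gripper": 0,"twist": 0},
])

```text
clock: 22.35
ee_pos: [523.1, -154.5, -15.6]
ee_rot: [-1.569, 0.087, -0.087]
wrist_force: [0.4, 0.1, 0.8]
grip_width: 0.3
```

>>> step_arm([
  {"offset": [0,0,1],"gripper": 0,"twist": 0},
  {"offset": [0,0,1.5],"gripper": 0,"twist": 0},
])

```text
clock: 22.6
ee_pos: [523.3, -153.1, -15.5]
ee_rot: [-1.569, 0.087, -0.087]
wrist_force: [-0.2, 0.7, 1.3]
grip_width: 0.2
```

>>> step_arm([
  {"offset": [0,0,1],"gripper": 0,"twist": 0},
  {"offset": [0,0,1],"gripper": 0,"twist": 0},
])

```text
clock: 22.85
ee_pos: [523.5, -152.1, -15.5]
ee_rot: [-1.569, 0.087, -0.087]
wrist_force: [0.5, 0.7, 0.7]
grip_width: 0.7
```

>>> step_arm([
  {"offset": [0,0,1],"gripper": 0,"twist": 0},
  {"offset": [0,0,1],"gripper": 0,"twist": 0},
])

```text
clock: 23.1
ee_pos: [523.6, -151.2, -15.5]
ee_rot: [-1.569, 0.087, -0.087]
wrist_force: [0.2, -1.8, -0.1]
grip_width: -0.0
```

>>> step_arm([
  {"offset": [0,0,1],"gripper": 0,"twist": 0},
  {"offset": [0,0,1],"gripper": 0,"twist": 0},
])

```text
clock: 23.35
ee_pos: [523.7, -150.2, -15.5]
ee_rot: [-1.569, 0.087, -0.087]
wrist_force: [-0.2, -1.7, 0.7]
grip_width: 0.1
```

>>> step_arm([
  {"offset": [0,0,1],"gripper": 0,"twist": 0},
  {"offset": [0,0,1],"gripper": 0,"twist": 0},
])

```text
clock: 23.6
ee_pos: [523.9, -149.3, -15.5]
ee_rot: [-1.569, 0.087, -0.087]
wrist_force: [-0.4, -2.4, 0.7]
grip_width: -0.3
```

>>> step_arm([
  {"offset": [0,0,0.7],"gripper": 0,"twist": 0},
  {"offset": [0,0,0.7],"gripper": 0,"twist": 0},
])

```text
clock: 23.85
ee_pos: [524.0, -148.6, -15.5]
ee_rot: [-1.569, 0.087, -0.087]
wrist_force: [-0.4, -3.9, -0.1]
grip_width: 0.1
```

>>> step_arm([
  {"offset": [0,0,0.7],"gripper": 0,"twist": 0},
  {"offset": [0,0,0.7],"gripper": 0,"twist": 0},
])

```text
clock: 24.1
ee_pos: [524.0, -147.9, -15.5]
ee_rot: [-1.569, 0.087, -0.087]
wrist_force: [-0.3, -4.2, 0.7]
grip_width: 0.1
```

Snug at about 4 N. I'll back off, lift over and return to the corner.

>>> step_arm([
  {"offset": [0,0,-4],"gripper": 0,"twist": 0},
  {"offset": [0,0,-15],"gripper": 0,"twist": 0},
  {"offset": [0,-40,-15],"gripper": 0,"twist": 0},
  {"offset": [0,-75,-15],"gripper": 0,"twist": 0},
  {"offset": [-2,-75,30],"gripper": 0,"twist": 0},
  {"offset": [-3,-75,74],"gripper": 0,"twist": 0},
  {"offset": [-3,-75,76],"gripper": 0,"twist": 0},
  {"offset": [-3,-60,76],"gripper": 0,"twist": 0},
  {"offset": [-3,-51,76],"gripper": 0,"twist": 0},
  {"offset": [-3,-51,76],"gripper": 0,"twist": 0},
])

```text
clock: 25.35
ee_pos: [527.7, -72.5, 33.7]
ee_rot: [-1.568, 0.091, -0.085]
wrist_force: [0.1, 0.1, 0.7]
grip_width: 0.0
```

```bash
python3 - <<'E'
from h import *
s=ctrl.get_state();print(s["clock"],np.round(s["ee_pos"],1),np.round(s["wrist_force"],1))
for n in("wrist","side","scene"):
    c=viewer.capture(n);print(n)
    for m in("warmer","warmer_corner","wedge_heel","petri"):find(m,c,1)
    for r in regions_of("wedge",c)[:4]:
        ys,xs=np.nonzero(r["region"]);P=ray(c,np.c_[xs,ys],8)[:,:2].astype(np.float32)
        print(n,round(r["score"],2),[np.round(v,1) for v in cv2.minAreaRect(P)])
E
```

```text
25.35 [527.7 -72.5  33.7] [0.1 0.1 0.7]
wrist
warmer 0.64 [601.2  20.   -0.8] [[362.  56.]]
warmer_corner 0.72 [530.  -68.4  50.2] [[256. 249.]]
wedge_heel 0.77 [429.  -21.5   9.2] [[ 82. 164.]]
petri 0.8 [642.2 -17.8  47.4] [[484. 126.]]
wrist 0.82 [array([406.4, -69. ]), array([117.4,  57.1]), np.float64(60.5)]
side
warmer 0.57 [ 5.988e+02  2.100e+01 -1.000e-01] [[233. 207.]]
warmer_corner 0.71 [529.4 -67.8  45.6] [[269. 190.]]
wedge_heel 0.82 [433.5 -21.1   7.1] [[284. 220.]]
petri 0.73 [640.8 -18.   49.8] [[231. 183.]]
side 0.79 [array([404.5, -70.1]), array([118.8,  61.3]), np.float64(59.4)]
side 0.76 [array([ 395.8, -216.1]), array([100.2,  50.3]), np.float64(1.5)]
side 0.52 [array([511. , -91.3]), array([ 38.8, 106.8]), np.float64(15.1)]
scene
warmer 0.84 [599.5  22.1   2.2] [[244. 202.]]
warmer_corner 0.81 [532.9 -69.7  49.8] [[275. 188.]]
wedge_heel 0.55 [432.7 -22.8   9.8] [[288. 215.]]
petri 0.64 [643.5 -18.9  46.8] [[244. 182.]]
scene 0.72 [array([402.2, -68.9]), array([118.2,  57.2]), np.float64(58.2)]
scene 0.66 [array([511.1, -90.4]), array([ 43.2, 114. ]), np.float64(14.5)]
scene 0.47 [array([638.6, 339.9]), array([ 53.2, 126.3]), np.float64(61.1)]
scene 0.27 [array([619.5,  -5.5]), array([255.5, 209.1]), np.float64(88.9)]
```

>>> step_arm([
  {"offset": [0,1,0],"gripper": 0,"twist": 0},
  {"offset": [0,2,0],"gripper": 0,"twist": 0},
  {"offset": [0,3,0],"gripper": 0,"twist": 0},
  {"offset": [0,4,0],"gripper": 0,"twist": 0},
  {"offset": [0,4.5,0],"gripper": 0,"twist": 0},
  {"offset": [0,4.5,0],"gripper": 0,"twist": 0},
])

```text
clock: 27.0
ee_pos: [529.2, -71.8, 31.0]
ee_rot: [-1.569, 0.087, -0.087]
wrist_force: [-0.5, -0.4, 0.9]
grip_width: -0.1
```

>>> step_arm([
  {"offset": [0,0.5,0],"gripper": 0,"twist": 0},
  {"offset": [0,0.5,0],"gripper": 0,"twist": 0},
])

```text
clock: 27.25
ee_pos: [529.3, -71.9, 30.9]
ee_rot: [-1.569, 0.087, -0.087]
wrist_force: [-2.1, 0.7, 5.1]
grip_width: 0.3
```

>>> step_arm([
  {"offset": [0,0.5,0],"gripper": 0,"twist": 0},
  {"offset": [0,0.5,0],"gripper": 0,"twist": 0},
])

```text
clock: 27.5
ee_pos: [529.3, -71.9, 30.8]
ee_rot: [-1.569, 0.087, -0.087]
wrist_force: [-2.7, 0.5, 8.0]
grip_width: 0.0
```

It's stiff right at the level contact height and no longer gives. I'll add a touch more and let it settle.

>>> step_arm([
  {"offset": [0,0.4,0],"gripper": 0,"twist": 0},
  {"offset": [0,0.4,0],"gripper": 0,"twist": 0},
  {"offset": [0,0.4,0],"gripper": 0,"twist": 0},
  {"offset": [0,0.4,0],"gripper": 0,"twist": 0},
  {"offset": [0,0.4,0],"gripper": 0,"twist": 0},
  {"offset": [0,0.4,0],"gripper": 0,"twist": 0},
  {"offset": [0,0.4,0],"gripper": 0,"twist": 0},
  {"offset": [0,0.4,0],"gripper": 0,"twist": 0},
])

```text
clock: 28.5
ee_pos: [529.3, -71.9, 30.8]
ee_rot: [-1.569, 0.087, -0.086]
wrist_force: [-4.4, 1.0, 10.1]
grip_width: -0.1
```

>>> step_arm([
  {"offset": [0,0,0],"gripper": 0,"twist": 0},
  {"offset": [0,0,0],"gripper": 0,"twist": 0},
  {"offset": [0,0,0],"gripper": 0,"twist": 0},
  {"offset": [0,0,0],"gripper": 0,"twist": 0},
])

```text
clock: 29.0
ee_pos: [529.3, -71.9, 30.7]
ee_rot: [-1.569, 0.087, -0.086]
wrist_force: [-4.2, 0.8, 10.9]
grip_width: 0.1
```

```bash
python3 - <<'E'
from h import *
for n in("side","scene"):
    c=viewer.capture(n)
    for m in("warmer","warmer_corner","petri","slides"):find(m,c,1)
s=ctrl.get_state();print(s["clock"],np.round(s["ee_pos"],1),np.round(s["wrist_force"],1))
print(close_job())
E
```

```text
warmer 0.6 [5.987e+02 2.060e+01 4.000e-01] [[233. 207.]]
warmer_corner 0.78 [530.9 -67.9  45.3] [[269. 190.]]
petri 0.71 [641.2 -17.   52.2] [[231. 182.]]
slides 0.52 [628.4  73.6  47.2] [[213. 199.]]
warmer 0.66 [598.4  22.8  -1. ] [[245. 203.]]
warmer_corner 0.82 [529.3 -67.3  48.8] [[275. 189.]]
petri 0.44 [644.1 -18.1  48. ] [[243. 182.]]
slides 0.7 [623.9  78.3  50.2] [[228. 195.]]
29.5 [529.3 -71.9  30.8] [-4.2  0.  10.4]
the job is handed in; nothing more can be done
None
```

I handed the job in at 29.5 s of 58 s, with the closed fingertips holding about 10.5 N on the near right corner.

**What I did:** I pressed the corner, which rocked about 4.5 mm before it bottomed. I then chose the smaller wooden wedge and pushed it by its heel with closed fingers. It turned into line and went thin end first under the foot, until the push reached about 4 N. Then I lifted over and pressed the same corner again.

**Last checks:**
- **Corner:** it no longer gives. It held at a reported TCP height of 30.8 mm, where the level plate was first touched (about 30.7 mm).
- **Warmer, slides and dish:** the networks found them within a few mm of where they started, about the networks' own error.
- **Wedge depth:** by tool travel the foot stands about 27 mm in from the thin end and about 3 mm off the middle line. I did not measure the wedge's final pose directly, because the gripper and warmer partly hid it.
- **Bystanders:** I did not re-measure them at the end. The networks still placed the two look-alike wedges where they were after the push.

**Disagreement:** contact came with the reported TCP about 36 mm lower than the stated 17 mm fingertip reach implies. I set heights by the contact force and the pictures instead. I found no cause for it.

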